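# Weigh the parcel on the sprung desk scale

## Task

Lift the wooden caddy with its parcel by the red grip and hang it by the middle of its steel bar in the hook of the sprung scale. Lower it slowly, a few centimetres per second at most, and let go only when the spring carries the whole weight, so that the pointer neither drops nor springs back, and leave it hanging freely and still with the parcel inside. Do not force the hook down to its stop, and leave the other things on the desk alone.

Things in the scene. Friction and masses are not known exactly. Their poses are not given: they have to be found in the camera images.
- caddy: Open pale-wood crate, 110 (x) x 140 (y) x 50 mm high. A steel bail, 8 mm round, rises from its end walls (y = +-67 mm) to a level bar along y, centreline 125 mm above the underside; from the bar's middle a 10 mm stem rises to a red square grip, 26 x 26 x 36 mm high. 70 mm of clear space between parcel and bar. 0.15 kg empty; stands upright on the desk. Origin: centre of the underside, z up.
- caddy_grip (a point): Centre of the caddy's red square grip (26 x 26 x 36 mm), 167 mm above the caddy's underside; axes as the caddy's.
- caddy_bar (a point): Middle of the caddy's steel bar (8 mm round, along y), on its centreline, 125 mm above the underside; axes as the caddy's. This goes into the hook; either way round will do.
- parcel: Sealed cardboard parcel, 88 x 118 x 45 mm, with a pale paper band, loose inside the caddy. Its weight is unknown and differs widely from one parcel to the next (caddy and parcel together under 1 kg). Origin: centre of its underside.
- scale: Sprung scale, fixed on the desk: dark base plate 230 x 170 x 14 mm (180 mm in front of the origin to 50 mm behind), green column 36 mm wide with white tick plate, 325 mm high. Origin: on the desk under the column; z up; x points away from the hook (the hook sticks out along -x, roughly towards the robot). Tick plate and sliding brass block reach 38 mm in front of the origin.
- hook_seat (a point): Centre of a bar seated in the hook: 135 mm in front of the scale's origin, 245 mm up when unloaded; moves with the hook; axes as the scale's; a hung bar lies along y. Hook: steel V trough 24 mm wide (y), open above, lips 35 mm apart and 18 mm above the seat, underside and arm 17 mm below it. Carry the bar over the front lip from the free (-x) end, hook passing between bar and parcel.
- hook (a joint): How far hook and red pointer have gone down against the spring, m: 0 unloaded, mechanical stop at 0.10. A load of 0.3 N starts it moving, then 130 N/m; lightly damped, so a sudden load or release makes it shoot past. How far it settles depends on the parcel.
- carton: Plain cardboard carton with a paper band, 110 x 90 x 70 mm. A bystander, to be left alone. Origin: centre of its underside.
- ginger_jar: Blue lidded ceramic jar, 104 mm across, 147 mm high. A bystander, to be left alone. Origin: centre of its underside.
- small_jar: White ceramic jar, 72 mm across, 75 mm high. A bystander, to be left alone. Origin: centre of its underside.
- mug: White mug, 76 mm across, 90 mm high. A bystander, to be left alone. Origin: centre of its underside.
- stapler: Blue and black stapler, 130 x 32 x 44 mm. A bystander, to be left alone. Origin: centre of its underside.
- tape: Black tape dispenser, 110 x 50 x 66 mm. A bystander, to be left alone. Origin: centre of its underside.
- notebook: Blue notebook, 150 x 210 x 18 mm. A bystander, to be left alone. Origin: centre of its underside.
Not all that is in view belongs to the job. What is meant by the caddy is not orange, and is the larger of those in its own colour.

How it is judged:
By the outcome, as a careful person would: the job done as asked, in the order asked, and still so for the second after the job is handed in, with the robot touching nothing.
It also fails if it takes over 72 s, if anything falls off the work surface, if the arm or the gripper's body presses on something with over 40 N, if the wrist force passes 120 N, or if a joint passes its speed limit or range.

## Robot

A 7-joint arm with a two-finger parallel gripper is mounted at the origin on the work surface. World frame = base frame: x ahead of the robot, y to its left, z up, the work surface at z = 0. Lengths are in m, angles in rad, forces in N, time in s.
With the tool pointing down it reaches from about 0.4 to 0.85 m from the base axis. Payload 4.4 kg.
Tool frame: the origin (TCP) lies midway between the tips of the shut fingers; the grasp point (between the pads) lies 19 mm behind it (ctrl.grip_depth is the distance from the TCP to the grasp point, in m); y points along the fingers, x is the direction in which the jaws open and shut, and the axes are right-handed (so a half turn about y gives the same grasp; the last joint's range is limited). The gripper opens to 94 mm and grips with 3 to 60 N. Pads are 16 mm wide; open, the fingers measure 119 mm over their backs; the gripper's body (75 mm by 177 mm) begins 78 mm behind the grasp point.
Start: joints at [-1.247, 0.628, 0.038, 1.517, -0.027, 0.996, -0.02], TCP at [0.247, 0.601, 0.205] pointing down, gripper open.
Joint ranges: [-3.06, 3.06], [-0.37, 2.12], [-1.25, 1.32], [0.18, 2.47], [-1.1, 4.24], [0.23, 1.98], [-2.94, 2.94]. Speed limits (rad/s): [2.57, 2.57, 3.14, 3.14, 3.14, 3.14, 3.14].

## Interface

Orientations are given as a unit quaternion [w, x, y, z].
In Python, from station import ctrl gives the robot as it stands.
- The arm moves only by the tool jog_arm, never from a script. Its argument "series" is a list of rows, each an object with "linear": the shift along the tool's x, y, z in m, a list of three; "yaw": the turn about the tool's y in rad. A call has 1 to 20 rows; each row shifts and turns the commanded pose from where the row before left it, along the tool's axes as they then stand; what a row does not reach is not made up. A row lasts 1/8 s, in which the tool goes at most 62.5 mm and 10.7 degrees, less where a joint would pass 70% of its speed; a pose out of reach is approached as far as the arm can. A call is refused whole if a number of a shift passes 0.0625 or a number of a turn 0.188, either way. A call with a gripper value outside its range is refused whole. "gripper" is the gripper command: -1 is fully open, 1 is shut, values between are in proportion, set as the call begins (left out, the last holds). The fingers move at their own pace and stop on an object; the grip force is fixed at half the most. Time passes only in rows, so rows that do not move let the fingers close. It gives the time, the measured TCP pose, the force and the opening at its end, in the units of the state.
- ctrl.get_state(): the state, without advancing time (a new reading comes with each control period).
- ctrl.camera(name): name is "side" or "top" or "wrist"; returns the picture (384x512x3 uint8, blue, green, red); there is no depth.
- ctrl.camera_model(name): a dict with "K" (3x3 intrinsics, pixels), "eye" and "attitude" of the camera in the world. Camera axes: x right, y down, z forward; pixel columns grow to the right and rows downward; lengths in m; the calibration is good to about 2 mm. The wrist camera is an equidistant fisheye: a pixel r from the principal point sees the ray r / f radians off the axis. A picture is of the moment at which its call begins: read the wrist's pose just before it. camera_model takes no time and is no camera call; for the wrist camera it gives the pose at the moment of the call.
- ctrl.sign_off(): hands the job in, once; it reports no verdict.
The state is a dict: "time_s": time; "joint_positions": joint angles; "qd": joint speeds; "effort": joint torques, N m; "ee_pos": TCP position; "ee_rot": TCP orientation; "wrist_force": force on the tool from outside, world axes, zero at the start; "torque": the same for the moment, N m; "grip_width": finger opening in m.
Only numpy, scipy, OpenCV 4.12 (cv2) and the standard library are available. Lean on these libraries where they do the work, as an engineer would, in place of code of your own. Each camera call takes 0.05 s, during which the arm holds its last target.

## Working session

There is one attempt and no reset: what is moved stays moved. The work goes in short steps, Python scripts to look and compute and a tool call to move; the robot and the scene stay as the last step left them, time stands still between calls to the robot, and variables do not carry over. Pictures are saved under pics/ and viewed, and the job is handed in when it is done.

Besides the shell and the picture viewer there is one more tool, called after ">>>" as name(argument=value, ...) on one line, values as JSON. jog_arm: Moves the arm, as the interface text tells. Its arguments: {"type":"object","properties":{"series":{"type":"array","items":{"type":"object","properties":{"linear":{"type":"array","items":{"type":"number"}},"yaw":{"type":"number"}}}},"gripper":{"type":"number"}},"required":["series"]}

```bash
ls; mkdir -p pics; python3 - <<'E'
from station import ctrl
import cv2,numpy as np
np.set_printoptions(precision=4,suppress=True)
s=ctrl.get_state()
for k,v in s.items(): print(k,v)
print(ctrl.grip_depth)
for n in ("side","top","wrist"):
    m=ctrl.camera_model(n); print(n,m)
    cv2.imwrite(f"pics/{n}0.png",ctrl.camera(n))
E
```

```text
pics
time_s 0.0
joint_positions [-1.2468  0.6293  0.0385  1.5183 -0.027   0.9963 -0.02  ]
qd [-0.0011 -0.0007  0.0015  0.0001  0.0001  0.0005 -0.0006]
effort [  0.0011 -54.9733   1.1438 -18.6644  -0.0522   0.0233   0.0002]
ee_pos [0.2467 0.6007 0.2046]
ee_rot [-0.587   0.5877  0.3932 -0.3942]
wrist_force [-0.537   0.2502  0.2255]
torque [-0.0167  0.0155  0.015 ]
grip_width 0.09401596386276072
0.0188
side {'K': array([[453.2618,   0.    , 253.7444],
       [  0.    , 453.2618, 198.5586],
       [  0.    ,   0.    ,   1.    ]]), 'eye': array([0.4018, 1.1072, 1.2893]), 'attitude': array([ 0.0063, -0.0349,  0.9306, -0.3643])}
top {'K': array([[476.124 ,   0.    , 258.7485],
       [  0.    , 476.124 , 186.6806],
       [  0.    ,   0.    ,   1.    ]]), 'eye': array([0.1897, 0.0736, 1.9666]), 'attitude': array([ 0.0523, -0.6959,  0.714 , -0.0564])}
wrist {'K': array([[297.3186,   0.    , 253.2573],
       [  0.    , 297.3186, 186.7305],
       [  0.    ,   0.    ,   1.    ]]), 'eye': array([0.1786, 0.6287, 0.384 ]), 'attitude': array([0.1059, 0.8239, 0.5524, 0.0697])}
```

View pics/side0.png

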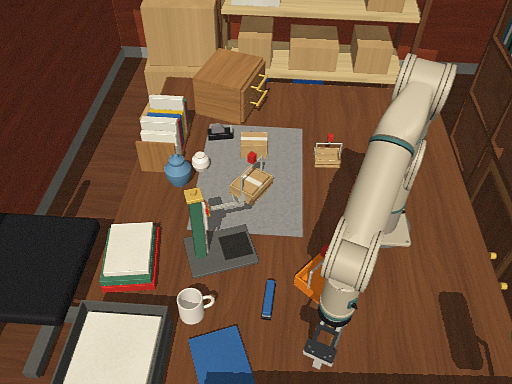

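View pics/top0.png

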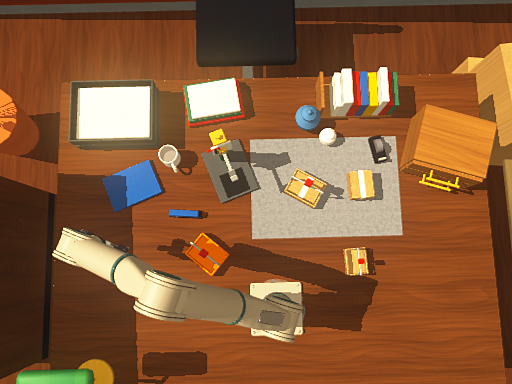

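View pics/wrist0.png

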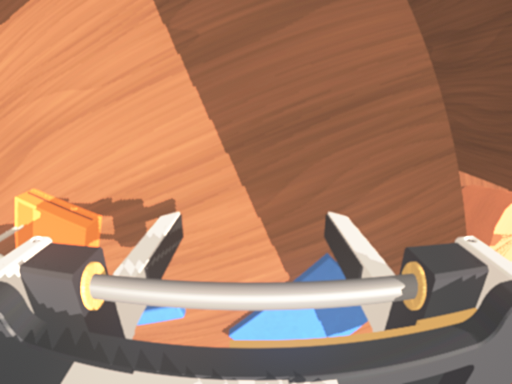

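```bash
cat > h.py <<'E'
import numpy as np,cv2
from scipy.spatial.transform import Rotation as R
np.set_printoptions(precision=4,suppress=True)
def rot(q): return R.from_quat([q[1],q[2],q[3],q[0]])
def ray(m,u,v,fish=False):
    K=m['K'];x=(u-K[0,2])/K[0,0];y=(v-K[1,2])/K[1,1]
    if fish:
        r=np.hypot(x,y);d=np.array([x/r*np.sin(r),y/r*np.sin(r),np.cos(r)])
    else:
        d=np.array([x,y,1.]);d/=np.linalg.norm(d)
    return rot(m['attitude']).apply(d)
def onz(m,u,v,z,fish=False):
    d=ray(m,u,v,fish);e=np.array(m['eye']);return e+d*(z-e[2])/d[2]
def tri(L):
    A=np.zeros((3,3));b=np.zeros(3)
    for m,u,v,f in L:
        d=ray(m,u,v,f);P=np.eye(3)-np.outer(d,d);A+=P;b+=P@m['eye']
    p=np.linalg.solve(A,b)
    res=[np.linalg.norm((np.eye(3)-np.outer(ray(m,u,v,f),ray(m,u,v,f)))@(p-m['eye'])) for m,u,v,f in L]
    return p,res
def proj(m,p):
    c=rot(m['attitude']).inv().apply(np.array(p)-m['eye']);return (m['K']@(c/c[2]))[:2]
def red(im):
    h=cv2.cvtColor(im,cv2.COLOR_BGR2HSV)
    return (((h[...,0]<5)|(h[...,0]>174))&(h[...,1]>190)&(h[...,2]>80)).astype(np.uint8)
E
python3 - <<'E'
import cv2
from h import *
s=cv2.imread('pics/side0.png');t=cv2.imread('pics/top0.png')
cv2.imwrite('pics/sidec.png',cv2.resize(s[120:280,170:310],None,fx=4,fy=3.75,interpolation=cv2.INTER_CUBIC)) if 0 else cv2.imwrite('pics/sidec.png',cv2.resize(s[130:280,170:310],None,fx=4,fy=4,interpolation=cv2.INTER_CUBIC))
cv2.imwrite('pics/topc.png',cv2.resize(t[115:225,190:390],None,fx=4,fy=4,interpolation=cv2.INTER_CUBIC))
for im in(s,t):
    n,l,st,c=cv2.connectedComponentsWithStats(red(im))
    for i in range(1,n):
        if st[i,4]>15: print(st[i],c[i])
    print()
E
```

```text
[178 119   4  23  29] [179.6207 129.4828]
[328 134   5   8  36] [330.0278 137.1111]
[248 152   8  12  79] [251.4051 157.3291]
[101 227  59  66 533] [138.0657 275.6473]
[321 244   7  13  53] [323.7925 249.8868]

[352  72   9  34 203] [356.0837  88.1281]
[379  72  14  43 124] [388.5403  94.5968]
[305 179   8   8  41] [308.439 182.561]
[199 249   9   9  47] [202.9574 253.1277]
[359 259   5   5  24] [360.9167 260.9167]
```

View pics/sidec.png

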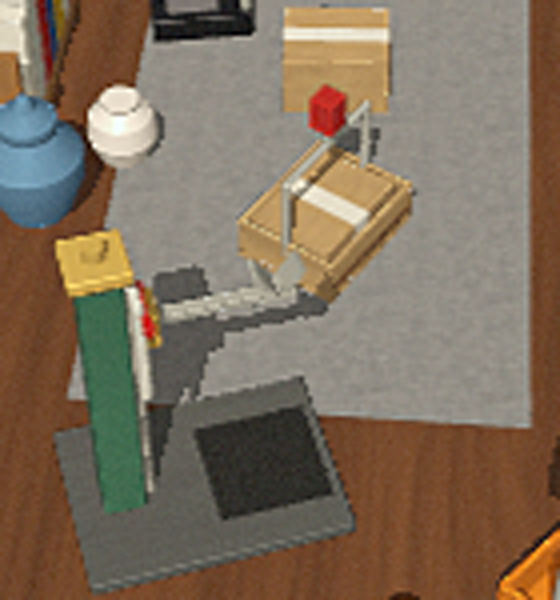

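View pics/topc.png

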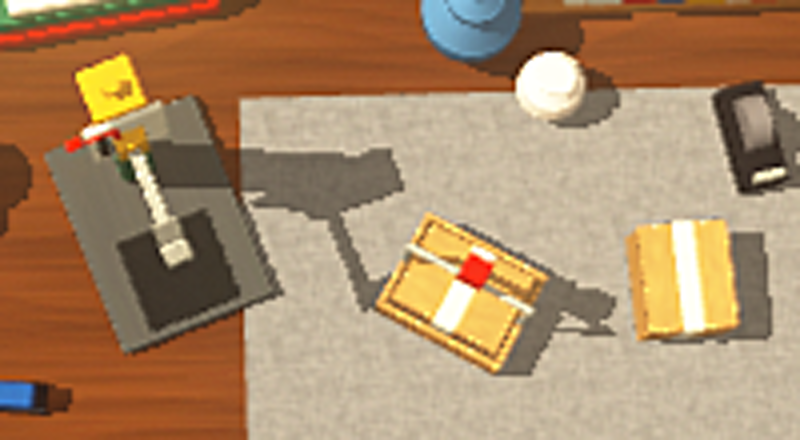

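```bash
python3 - <<'E'
from station import ctrl
from h import *
S=ctrl.camera_model('side');T=ctrl.camera_model('top')
tc=lambda X,Y:(190+(X+.5)/4-.5,115+(Y+.5)/4-.5)
sc=lambda X,Y:(170+(X+.5)/4-.5,130+(Y+.5)/4-.5)
print('grip',tri([(S,251.4,157.3,0),(T,308.4,182.6,0)]))
print('caddy rim z.05');
C=[onz(T,*tc(*p),.05) for p in((430,212),(550,275),(495,372),(378,305))]
for c in C: print(c)
c=np.mean(C,0);print('mean',c,[np.linalg.norm(C[i]-C[i-1]) for i in range(4)])
for i in range(4):
  d=C[i]-C[i-1];print('edge ang',np.degrees(np.arctan2(d[1],d[0])))
b=[onz(T,*tc(*p),.125) for p in((408,243),(537,313))];d=b[1]-b[0];print('bar',b,np.linalg.norm(d),np.degrees(np.arctan2(d[1],d[0])))
print('base z.014')
B=[onz(T,*tc(*p),.014) for p in((195,97),(283,292),(127,353),(45,155))]
for x in B: print(x)
print('mean',np.mean(B,0),[np.linalg.norm(B[i]-B[i-1]) for i in range(4)])
for i in range(4):
  d=B[i]-B[i-1];print('edge ang',np.degrees(np.arctan2(d[1],d[0])))
print('base side')
B=[onz(S,*sc(*p),.014) for p in((303,378),(354,525),(98,582),(57,435))]
for x in B: print(x)
print('mean',np.mean(B,0),[np.linalg.norm(B[i]-B[i-1]) for i in range(4)])
for i in range(4):
  d=B[i]-B[i-1];print('edge ang',np.degrees(np.arctan2(d[1],d[0])))
print('hook',[onz(T,*tc(*p),.26) for p in((160,243),(185,235),(168,268),(193,257))])
E
```

```text
grip (array([ 0.4804, -0.1309,  0.1692]), [np.float64(0.0010533815549384233), np.float64(0.001053381554938488)])
caddy rim z.05
[ 0.5619 -0.1007  0.05  ]
[ 0.4934 -0.2206  0.05  ]
[ 0.3955 -0.1601  0.05  ]
[ 0.467  -0.0441  0.05  ]
mean [ 0.4794 -0.1314  0.05  ] [np.float64(0.11051924810967265), np.float64(0.1380782627411784), np.float64(0.11508707637748919), np.float64(0.1362959973479507)]
edge ang -30.79139621195218
edge ang -119.72859509729268
edge ang 148.32584392536637
edge ang 58.370740473805306
bar [array([ 0.5169, -0.071 ,  0.125 ]), array([ 0.4443, -0.1945,  0.125 ])] 0.14326428032884647 -120.44927611646087
base z.014
[0.6984 0.139  0.014 ]
[0.4883 0.0518 0.014 ]
[0.4287 0.2144 0.014 ]
[0.6398 0.2974 0.014 ]
mean [0.5638 0.1756 0.014 ] [np.float64(0.16888301665841005), np.float64(0.22753359328529105), np.float64(0.17315945482953368), np.float64(0.22688347638185666)]
edge ang -69.7013079057826
edge ang -157.4600293011162
edge ang 110.12558914243843
edge ang 21.466154265826038
base side
[0.4879 0.0597 0.014 ]
[0.4315 0.2173 0.014 ]
[0.6389 0.2908 0.014 ]
[0.6992 0.1422 0.014 ]
mean [0.5644 0.1775 0.014 ] [np.float64(0.22676180085172504), np.float64(0.16739765954762542), np.float64(0.2200815158060008), np.float64(0.1603952416438656)]
edge ang -158.67028293891076
edge ang 109.70852647511198
edge ang 19.52043451155807
edge ang -67.9365046946918
hook [array([0.4986, 0.1652, 0.26  ]), array([0.5054, 0.1423, 0.26  ]), array([0.4753, 0.1583, 0.26  ]), array([0.4849, 0.1355, 0.26  ])]
```

```bash
cat > st.py <<'E'
from station import ctrl
from h import *
s=ctrl.get_state();M=rot(s['ee_rot']).as_matrix();p=s['ee_pos']
ang=lambda v:np.degrees(np.arctan2(v[1],v[0]))
print('t',s['time_s'],'p',p,'x',M[:,0],'y',M[:,1],'z',M[:,2],'xang',ang(M[:,0]),'zang',ang(M[:,2]))
print('q',s['joint_positions'],'F',s['wrist_force'],'T',s['torque'],'w',s['grip_width'])
E
python3 - <<'E'
from st import *
w=ctrl.camera_model('wrist');print('cam off tool',M.T@(w['eye']-p))
t=np.array([.42,-.02,.36]);print(M.T@(t-p))
E
```

```text
t 0.15 p [0.2468 0.6008 0.2048] x [ 0.38    0.925  -0.0015] y [-0.0005 -0.0013 -1.    ] z [-0.925  0.38  -0.   ] xang 67.66878503672102 zang 157.66878558722482
q [-1.2468  0.6292  0.0385  1.5181 -0.027   0.9963 -0.02  ] F [0.5676 0.2852 0.095 ] T [ 0.0391  0.0003 -0.0544] w 0.09401394133248868
cam off tool [-0.0003 -0.1793  0.0737]
[-0.5087 -0.1545 -0.3961]
```

>>> jog_arm(series=[{"linear": [0, -0.052, 0]}, {"linear": [0, -0.052, 0]}, {"linear": [0, -0.051, 0]}, {"linear": [-0.039, 0, -0.0305]}, {"linear": [-0.039, 0, -0.0305]}, {"linear": [-0.039, 0, -0.0305]}, {"linear": [-0.039, 0, -0.0305]}, {"linear": [-0.039, 0, -0.0305]}, {"linear": [-0.039, 0, -0.0305]}, {"linear": [-0.039, 0, -0.0305]}, {"linear": [-0.039, 0, -0.0305]}, {"linear": [-0.039, 0, -0.0305]}, {"linear": [-0.039, 0, -0.0305]}, {"linear": [-0.039, 0, -0.0305]}, {"linear": [-0.039, 0, -0.0305]}, {"linear": [-0.039, 0, -0.0305]}, {"yaw": 0.138}, {"linear": [0, 0, 0]}], gripper=-1)

```text
$.series[0]: bad value
```

```bash
python3 - <<'E'
from st import *
print(ctrl.camera_model('wrist'))
cv2.imwrite('pics/wrist1.png',ctrl.camera('wrist'))
cv2.imwrite('pics/side1.png',ctrl.camera('side'))
E
```

```text
t 0.15 p [0.2468 0.6008 0.2048] x [ 0.38    0.925  -0.0015] y [-0.0005 -0.0013 -1.    ] z [-0.925  0.38  -0.   ] xang 67.66878503672102 zang 157.66878558722482
q [-1.2468  0.6292  0.0385  1.5181 -0.027   0.9963 -0.02  ] F [0.5676 0.2852 0.095 ] T [ 0.0391  0.0003 -0.0544] w 0.09401394133248868
{'K': array([[297.3186,   0.    , 253.2573],
       [  0.    , 297.3186, 186.7305],
       [  0.    ,   0.    ,   1.    ]]), 'eye': array([0.1786, 0.6287, 0.3841]), 'attitude': array([0.1059, 0.8239, 0.5523, 0.0698])}
```

View pics/wrist1.png

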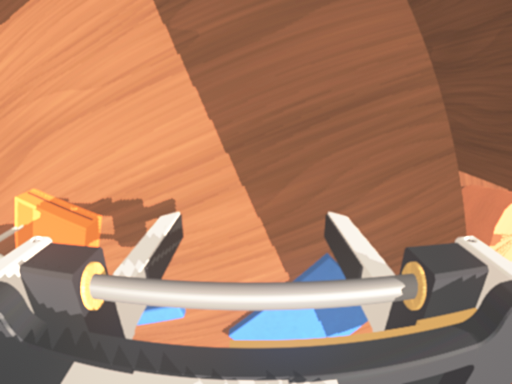

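View pics/side1.png

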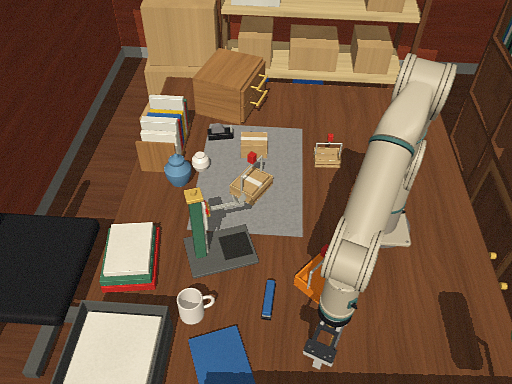

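Refused: the rows need both fields. The pictures show the scene unchanged. I'll resend with yaw included.

>>> jog_arm(series=[{"linear": [0, -0.052, 0], "yaw": 0}, {"linear": [0, -0.052, 0], "yaw": 0}, {"linear": [0, -0.051, 0], "yaw": 0}, {"linear": [-0.039, 0, -0.0305], "yaw": 0}, {"linear": [-0.039, 0, -0.0305], "yaw": 0}, {"linear": [-0.039, 0, -0.0305], "yaw": 0}, {"linear": [-0.039, 0, -0.0305], "yaw": 0}, {"linear": [-0.039, 0, -0.0305], "yaw": 0}, {"linear": [-0.039, 0, -0.0305], "yaw": 0}, {"linear": [-0.039, 0, -0.0305], "yaw": 0}, {"linear": [-0.039, 0, -0.0305], "yaw": 0}, {"linear": [-0.039, 0, -0.0305], "yaw": 0}, {"linear": [-0.039, 0, -0.0305], "yaw": 0}, {"linear": [-0.039, 0, -0.0305], "yaw": 0}, {"linear": [-0.039, 0, -0.0305], "yaw": 0}, {"linear": [-0.039, 0, -0.0305], "yaw": 0}, {"linear": [0, 0, 0], "yaw": 0.138}, {"linear": [0, 0, 0], "yaw": 0}], gripper=-1)

```text
time_s: 2.5
ee_pos: [0.421, -0.0187, 0.3604]
ee_rot: [0.613, -0.613, -0.352, 0.352]
wrist_force: [-0.5, 0.3, 0.8]
grip_width: 0.0942
```

```bash
python3 - <<'E'
from st import *
print(ctrl.camera_model('wrist'))
cv2.imwrite('pics/wrist2.png',ctrl.camera('wrist'))
E
```

```text
t 2.5 p [ 0.421  -0.0187  0.3604] x [0.5034 0.8641 0.    ] y [-0.0001  0.0001 -1.    ] z [-0.8641  0.5034  0.0002] xang 59.77451687520685 zang 149.77451738190132
q [-0.4116  0.1339  0.451   1.8688 -0.0639  1.1531  1.1051] F [-0.4891  0.2817  0.7689] T [-0.0127 -0.0027 -0.0193] w 0.09422035393774798
{'K': array([[297.3186,   0.    , 253.2573],
       [  0.    , 297.3186, 186.7305],
       [  0.    ,   0.    ,   1.    ]]), 'eye': array([0.3571, 0.018 , 0.5397]), 'attitude': array([0.11  , 0.86  , 0.4943, 0.0629])}
```

View pics/wrist2.png

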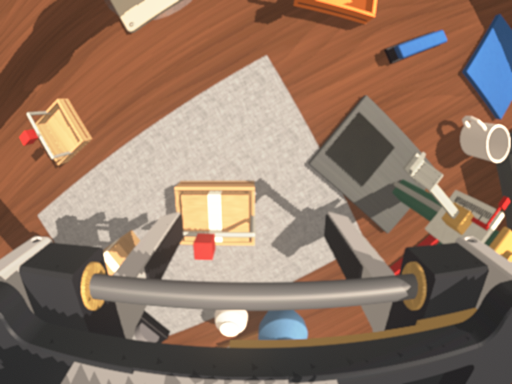

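```bash
python3 - <<'E'
from st import *
a=cv2.imread('pics/wrist2.png')
cv2.imwrite('pics/w2h.png',cv2.resize(a[90:240,300:500],None,fx=4,fy=4,interpolation=cv2.INTER_CUBIC))
n,l,st_,c=cv2.connectedComponentsWithStats(red(a))
for i in range(1,n):
    if st_[i,4]>30: print(st_[i],c[i])
E
```

```text
t 2.55 p [ 0.4209 -0.0181  0.3604] x [0.5012 0.8653 0.0001] y [-0.0003  0.0002 -1.    ] z [-0.8653  0.5012  0.0003] xang 59.91817563911092 zang 149.91817718813593
q [-0.4123  0.1338  0.4502  1.8689 -0.0638  1.1531  1.1062] F [-0.1137  0.0796  0.2248] T [-0.0214 -0.0099  0.0204] w 0.09383234787653585
[497 198  13  13  63] [502.5556 203.4603]
[473 215  22  14  43] [483.0698 222.6744]
```

View pics/w2h.png

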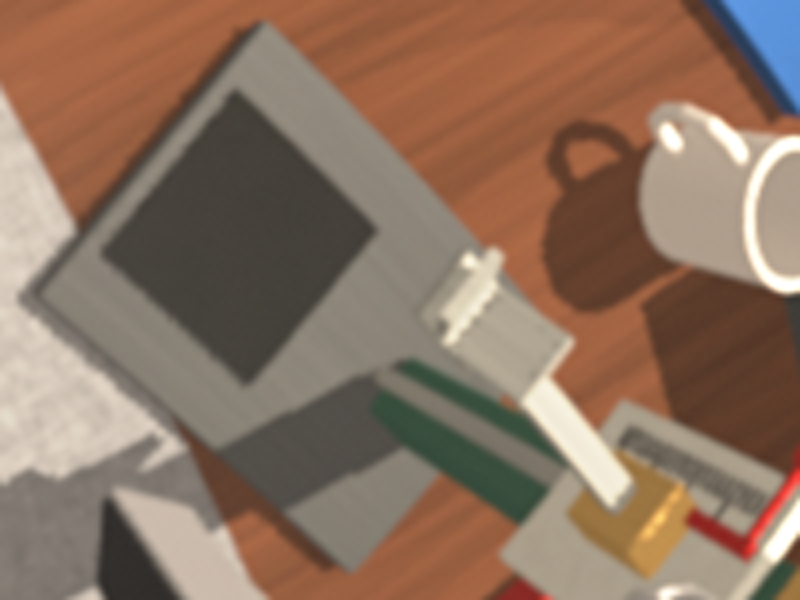

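```bash
python3 - <<'E'
from h import *
W={'K':np.array([[297.3186,0,253.2573],[0,297.3186,186.7305],[0,0,1]]),'eye':np.array([.3571,.018,.5397]),'attitude':np.array([.11,.86,.4943,.0629])}
f=lambda X,Y:(300+(X+.5)/4-.5,90+(Y+.5)/4-.5)
F=onz(W,*f(470,298),.263,1);B=onz(W,*f(543,370),.263,1)
print('lips',F,B,np.linalg.norm(F-B),np.degrees(np.arctan2(*(B-F)[1::-1])),(F+B)/2)
for q in((443,335),(498,262),(515,395),(572,342)):print(onz(W,*f(*q),.263,1))
b=[onz(W,*f(*q),.014,1) for q in((352,572),(40,295),(265,22))]
print('base',b,np.linalg.norm(b[1]-b[0]),np.linalg.norm(b[2]-b[1]))
for i,j in((1,0),(1,2)):
  d=b[j]-b[i];print(np.degrees(np.arctan2(d[1],d[0])))
a=cv2.imread('pics/wrist2.png');h=cv2.cvtColor(a,cv2.COLOR_BGR2HSV)
m=(((h[...,0]<4)|(h[...,0]>174))&(h[...,1]>200)&(h[...,2]>60)).astype(np.uint8);n,l,s,c=cv2.connectedComponentsWithStats(m)
for i in range(1,n):
    if s[i,4]>30: print(s[i],c[i])
cv2.imwrite('pics/w2c.png',cv2.resize(a[170:270,160:270],None,fx=5,fy=5,interpolation=cv2.INTER_CUBIC))
E
```

```text
lips [0.4846 0.1429 0.263 ] [0.5152 0.1571 0.263 ] 0.03372853830719452 24.817929115876126 [0.4999 0.15   0.263 ]
[0.4896 0.1314 0.263 ]
[0.4801 0.1548 0.263 ]
[0.517 0.146 0.263]
[0.5129 0.169  0.263 ]
base [array([0.6996, 0.1398, 0.014 ]), array([0.4886, 0.0595, 0.014 ]), array([0.4291, 0.214 , 0.014 ])] 0.22581936747869238 0.16556012449390844
20.850406491048656
111.0704521409798
```

View pics/w2c.png

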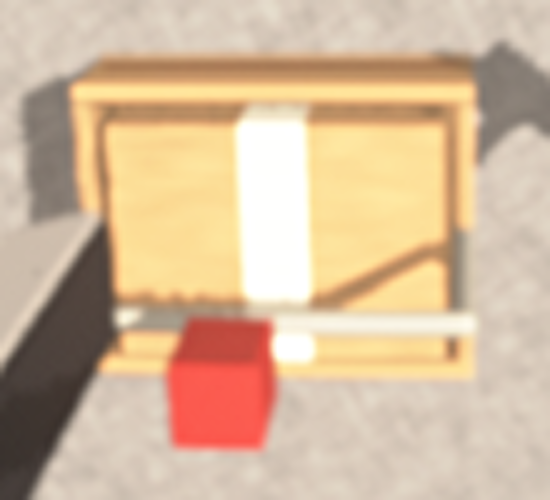

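```bash
python3 - <<'E'
from st import *
W={'K':np.array([[297.3186,0,253.2573],[0,297.3186,186.7305],[0,0,1]]),'eye':np.array([.3571,.018,.5397]),'attitude':np.array([.11,.86,.4943,.0629])}
f=lambda X,Y:(160+(X+.5)/5-.5,170+(Y+.5)/5-.5)
print(onz(W,*f(219,407),.185,1))
b=[onz(W,*f(*q),.125,1) for q in((115,318),(475,322))];d=b[1]-b[0];print(b,np.degrees(np.arctan2(d[1],d[0])))
# rim corners of caddy
C=[onz(W,*f(*q),.05,1) for q in((75,95),(475,95))];d=C[1]-C[0];print(C,np.degrees(np.arctan2(d[1],d[0])))
t=np.array([.480,-.131,.23]);print(M.T@(t-p))
E
```

```text
t 2.55 p [ 0.4209 -0.0181  0.3604] x [0.5012 0.8653 0.0001] y [-0.0003  0.0002 -1.    ] z [-0.8653  0.5012  0.0003] xang 59.91817563911092 zang 149.91817718813593
q [-0.4123  0.1338  0.4502  1.8689 -0.0638  1.1531  1.1062] F [-0.1137  0.0796  0.2248] T [-0.0214 -0.0099  0.0204] w 0.09383234787653585
[ 0.4799 -0.1312  0.185 ]
[array([ 0.4592, -0.1682,  0.125 ]), array([ 0.5151, -0.0719,  0.125 ])] 59.864908671553025
[array([ 0.4007, -0.1666,  0.05  ]), array([ 0.4709, -0.0459,  0.05  ])] 59.81469110717096
[-0.0681  0.1304 -0.1078]
```

>>> jog_arm(series=[{"linear": [-0.0227, 0, -0.0359], "yaw": 0}, {"linear": [-0.0227, 0, -0.0359], "yaw": 0}, {"linear": [-0.0227, 0, -0.036], "yaw": 0}, {"linear": [0, 0.05, 0], "yaw": 0}, {"linear": [0, 0.05, 0], "yaw": 0}, {"linear": [0, 0.04, 0], "yaw": 0}, {"linear": [0, 0, 0], "yaw": 0}])

```text
time_s: 3.42
ee_pos: [0.478, -0.1299, 0.2184]
ee_rot: [0.614, -0.611, -0.352, 0.355]
wrist_force: [-0.6, 1.1, 0.5]
grip_width: 0.0943
```

```bash
python3 - <<'E'
from st import *
cv2.imwrite('pics/wrist3.png',ctrl.camera('wrist'))
t=np.array([.480,-.131,.152]);print(M.T@(t-p))
E
```

```text
t 3.425 p [ 0.478  -0.1299  0.2184] x [ 0.5008  0.8655 -0.0017] y [-0.0061  0.0015 -1.    ] z [-0.8655  0.5008  0.006 ] xang 59.94408978237779 zang 149.94348846614787
q [-0.1246  0.4287  0.4722  1.9265 -0.2536  0.8509  1.5269] F [-0.5693  1.1005  0.4747] T [0.0047 0.0161 0.0089] w 0.09427469562825579
[ 0.0002  0.0664 -0.0027]
```

View pics/wrist3.png

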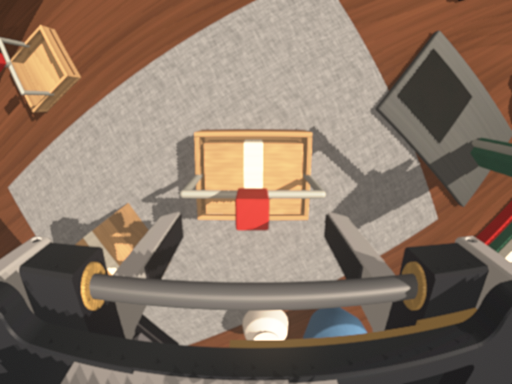

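>>> jog_arm(series=[{"linear": [0, 0.035, 0], "yaw": 0}, {"linear": [0, 0.031, 0], "yaw": 0}, {"linear": [0, 0, 0], "yaw": 0}, {"linear": [0, 0, 0], "yaw": 0}])

```text
time_s: 3.98
ee_pos: [0.4815, -0.1318, 0.1564]
ee_rot: [-0.612, 0.614, 0.353, -0.352]
wrist_force: [0.8, -0.2, 0.7]
grip_width: 0.0938
```

```bash
python3 - <<'E'
from st import *
cv2.imwrite('pics/wrist4.png',ctrl.camera('wrist'))
t=np.array([.480,-.131,.152]);print(M.T@(t-p))
E
```

```text
t 3.975 p [ 0.4815 -0.1318  0.1564] x [0.503  0.8643 0.0012] y [ 0.0034 -0.0006 -1.    ] z [-0.8643  0.503  -0.0033] xang 59.80005303126073 zang 149.79982207470908
q [-0.079   0.5157  0.4218  1.9958 -0.3231  0.691   1.5888] F [ 0.8108 -0.199   0.713 ] T [-0.0344 -0.0248  0.0125] w 0.0938491366910929
[-0.0001  0.0044  0.0018]
```

View pics/wrist4.png

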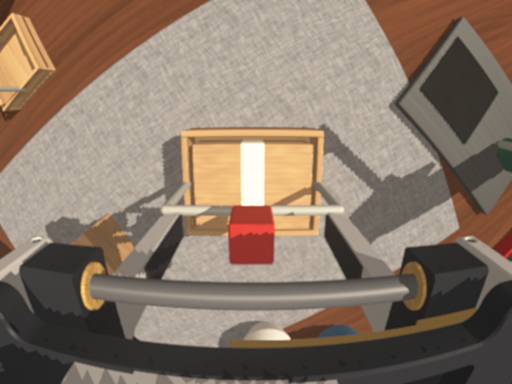

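>>> jog_arm(series=[{"linear": [0, 0.003, 0.0015], "yaw": 0}, {"linear": [0, 0, 0], "yaw": 0}])

```text
time_s: 4.28
ee_pos: [0.4787, -0.1306, 0.1519]
ee_rot: [-0.613, 0.613, 0.353, -0.352]
wrist_force: [-0.6, -0.6, 1.6]
grip_width: 0.0941
```

>>> jog_arm(series=[{"linear": [0, 0, 0], "yaw": 0}, {"linear": [0, 0, 0], "yaw": 0}, {"linear": [0, 0, 0], "yaw": 0}, {"linear": [0, 0, 0], "yaw": 0}, {"linear": [0, 0, 0], "yaw": 0}, {"linear": [0, 0, 0], "yaw": 0}], gripper=1)

```text
time_s: 5.03
ee_pos: [0.4786, -0.1308, 0.1514]
ee_rot: [0.613, -0.613, -0.352, 0.352]
wrist_force: [-0.4, 0.3, -0.2]
grip_width: 0.0374
```

```bash
python3 st.py
```

```text
t 5.025 p [ 0.4786 -0.1308  0.1514] x [ 0.5037  0.8639 -0.    ] y [-0.0001  0.     -1.    ] z [-0.8639  0.5037  0.0001] xang 59.7569301093438 zang 149.75692998795284
q [-0.0771  0.521   0.4179  2.0053 -0.3271  0.6798  1.5915] F [-0.3833  0.2831 -0.2445] T [-0.026  -0.0164  0.0079] w 0.03743819718816857
```

>>> jog_arm(series=[{"linear": [0, 0, 0], "yaw": 0}, {"linear": [0, 0, 0], "yaw": 0}, {"linear": [0, 0, 0], "yaw": 0}, {"linear": [0, 0, 0], "yaw": 0}])

```text
time_s: 5.52
ee_pos: [0.4783, -0.1311, 0.1514]
ee_rot: [-0.613, 0.613, 0.352, -0.352]
wrist_force: [-1.4, -2.5, -0.9]
grip_width: 0.0255
```

```bash
python3 st.py
```

```text
t 5.525 p [ 0.4783 -0.1311  0.1514] x [ 0.5039  0.8638 -0.0005] y [-0.0004 -0.0004 -1.    ] z [-0.8638  0.5039  0.0002] xang 59.741876086441295 zang 149.74187006934943
q [-0.077   0.5212  0.4183  2.0055 -0.3268  0.6797  1.5915] F [-1.3959 -2.5399 -0.8927] T [-0.3782  0.1681  0.003 ] w 0.02548674812396839
```

>>> jog_arm(series=[{"linear": [0, -0.006, 0], "yaw": 0}, {"linear": [0, -0.01, 0], "yaw": 0}, {"linear": [0, -0.012, 0], "yaw": 0}, {"linear": [0, -0.012, 0], "yaw": 0}, {"linear": [0, 0, 0], "yaw": 0}, {"linear": [0, 0, 0], "yaw": 0}])

```text
time_s: 6.28
ee_pos: [0.4783, -0.1305, 0.1914]
ee_rot: [0.613, -0.613, -0.352, 0.352]
wrist_force: [-0.8, -0.5, -8.1]
grip_width: 0.0258
```

```bash
python3 - <<'E'
from st import *
cv2.imwrite('pics/wrist5.png',ctrl.camera('wrist'))
E
```

```text
t 6.275 p [ 0.4783 -0.1305  0.1914] x [0.5036 0.8639 0.0001] y [-0.0003  0.0003 -1.    ] z [-0.8639  0.5036  0.0004] xang 59.762941923641044 zang 149.76294487222637
q [-0.1083  0.4631  0.4554  1.9634 -0.2842  0.7775  1.5531] F [-0.8228 -0.4581 -8.074 ] T [ 0.0657  0.1205 -0.0089] w 0.025789414670251077
```

View pics/wrist5.png

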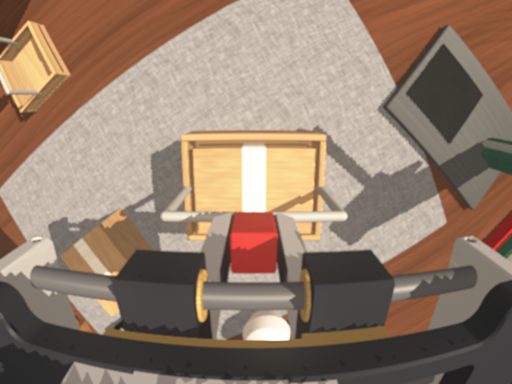

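>>> jog_arm(series=[{"linear": [0, -0.02, 0], "yaw": 0}, {"linear": [0, -0.025, 0], "yaw": 0}, {"linear": [0, -0.025, 0], "yaw": 0}, {"linear": [0, -0.025, 0], "yaw": 0}, {"linear": [0, -0.02, 0], "yaw": 0}, {"linear": [0, 0, 0], "yaw": -0.06}, {"linear": [0, 0, 0], "yaw": -0.1}, {"linear": [0, 0, 0], "yaw": -0.112}, {"linear": [0, 0, 0], "yaw": -0.112}, {"linear": [0, 0, 0], "yaw": -0.112}, {"linear": [0, 0, 0], "yaw": -0.112}, {"linear": [0, 0, 0], "yaw": -0.112}, {"linear": [0, 0, 0], "yaw": -0.112}, {"linear": [0, 0, 0], "yaw": -0.062}, {"linear": [0, 0, 0], "yaw": 0}, {"linear": [0, 0, 0], "yaw": 0}])

```text
time_s: 8.32
ee_pos: [0.4782, -0.1308, 0.3061]
ee_rot: [0.401, -0.401, -0.582, 0.583]
wrist_force: [0.7, 0.1, -8.1]
grip_width: 0.0257
```

```bash
python3 - <<'E'
from st import *
seat=np.array([.4994,.1503,.245]);a=np.radians(21);sx=np.array([np.cos(a),np.sin(a),0])
for d in(-.10,-.09,0):
    t=seat+sx*d-0.0014*sx;t[2]=.306;print(d,t,M.T@(t-p))
E
```

```text
t 8.325 p [ 0.4782 -0.1308  0.3061] x [-0.3567  0.9342  0.0004] y [-0.001   0.0001 -1.    ] z [-0.9342 -0.3567  0.0009] xang 110.89998110664428 zang -159.09999696573036
q [-0.026   0.3066  0.317   1.7984 -0.1082  1.0545  2.2664] F [ 0.7076  0.1474 -8.1205] T [ 0.0835 -0.0432  0.0518] w 0.025660734683532062
-0.1 [0.4047 0.114  0.306 ] [ 0.2549  0.0002 -0.0187]
-0.09 [0.4141 0.1175 0.306 ] [ 0.2549  0.0002 -0.0287]
0 [0.4981 0.1498 0.306 ] [ 0.2551  0.0001 -0.1187]
```

>>> jog_arm(series=[{"linear": [0.015, 0, -0.001], "yaw": 0}, {"linear": [0.028, 0, -0.002], "yaw": 0}, {"linear": [0.032, 0, -0.003], "yaw": 0}, {"linear": [0.035, 0, -0.003], "yaw": 0}, {"linear": [0.035, 0, -0.003], "yaw": 0}, {"linear": [0.035, 0, -0.003], "yaw": 0}, {"linear": [0.032, 0, -0.002], "yaw": 0}, {"linear": [0.028, 0, -0.001], "yaw": 0}, {"linear": [0.015, 0, -0.001], "yaw": 0}, {"linear": [0, 0, 0], "yaw": 0}, {"linear": [0, 0, 0], "yaw": 0}, {"linear": [0, 0, 0], "yaw": 0}])

```text
time_s: 9.82
ee_pos: [0.4052, 0.1133, 0.3065]
ee_rot: [0.401, -0.401, -0.582, 0.582]
wrist_force: [0.1, -0.9, -8.6]
grip_width: 0.0256
```

```bash
python3 - <<'E'
from st import *
seat=np.array([.4994,.1503,.245]);a=np.radians(21);sx=np.array([np.cos(a),np.sin(a),0])
t=seat-0.0014*sx;t[2]=.306;print(t,M.T@(t-p))
for n in('wrist','side','top'):
    im=ctrl.camera(n); cv2.imwrite(f'pics/{n}6.png',im)
    if n=='side': cv2.imwrite('pics/side6c.png',cv2.resize(im[130:280,170:330],None,fx=4,fy=4,interpolation=cv2.INTER_CUBIC))
E
```

```text
t 9.825 p [0.4052 0.1133 0.3065] x [-0.3565  0.9343 -0.0003] y [ 0.     -0.0003 -1.    ] z [-0.9343 -0.3565  0.0001] xang 110.88380558988807 zang -159.11619562321766
q [-0.4888  0.1752  0.1776  1.9649 -0.0361  1.0045  1.6408] F [ 0.1361 -0.9065 -8.6493] T [ 0.0195  0.0329 -0.0425] w 0.02561114129606313
[0.4981 0.1498 0.306 ] [ 0.001   0.0005 -0.0998]
```

View pics/wrist6.png

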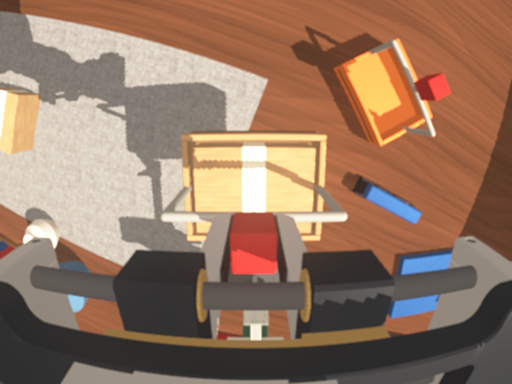

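View pics/side6c.png

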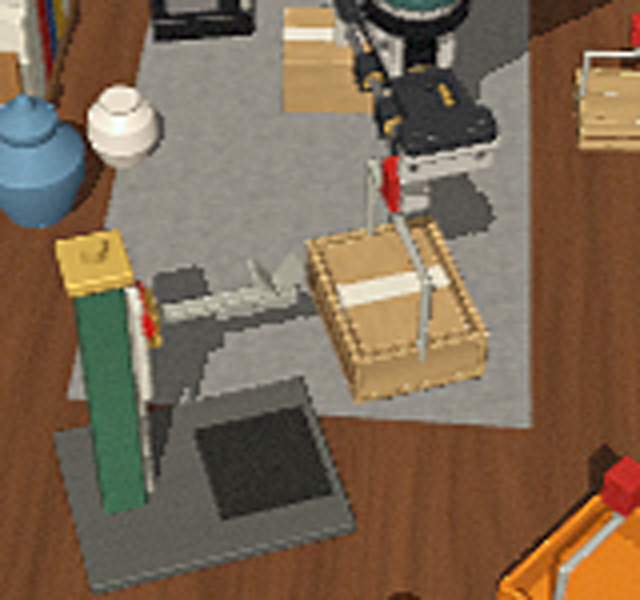

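>>> jog_arm(series=[{"linear": [0, 0, -0.008], "yaw": 0}, {"linear": [0, 0, -0.012], "yaw": 0}, {"linear": [0, 0, -0.012], "yaw": 0}, {"linear": [0, 0, -0.012], "yaw": 0}, {"linear": [0.001, 0, -0.012], "yaw": 0}, {"linear": [0, 0, -0.012], "yaw": 0}, {"linear": [0, 0, -0.01], "yaw": 0}, {"linear": [0, 0, 0], "yaw": 0}, {"linear": [0, 0, 0], "yaw": 0}])

```text
time_s: 11.1
ee_pos: [0.4769, 0.1427, 0.3063]
ee_rot: [0.401, -0.4, -0.582, 0.583]
wrist_force: [0.5, -0.3, -8.6]
grip_width: 0.0256
```

```bash
python3 - <<'E'
from st import *
seat=np.array([.4994,.1503,.245]);a=np.radians(21);sx=np.array([np.cos(a),np.sin(a),0])
t=seat-0.0014*sx;t[2]=.306;print(t,M.T@(t-p))
im=ctrl.camera('side');cv2.imwrite('pics/side7c.png',cv2.resize(im[150:260,180:310],None,fx=5,fy=5,interpolation=cv2.INTER_CUBIC))
E
```

```text
t 11.1 p [0.4769 0.1427 0.3063] x [-0.3579  0.9338  0.    ] y [-0.0013 -0.0004 -1.    ] z [-0.9338 -0.3579  0.0014] xang 110.971742279889 zang -159.02825476822238
q [-0.4781  0.3024  0.1751  1.7902 -0.0596  1.0555  1.6556] F [ 0.525  -0.3221 -8.6428] T [ 0.0757  0.0879 -0.0192] w 0.02563203276217899
[0.4981 0.1498 0.306 ] [-0.001   0.0002 -0.0224]
```

View pics/side7c.png

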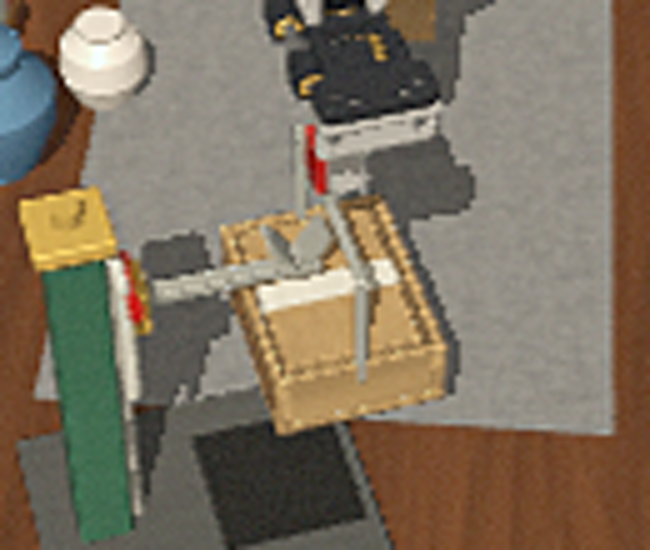

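>>> jog_arm(series=[{"linear": [-0.001, 0, -0.007], "yaw": 0}, {"linear": [0, 0, -0.009], "yaw": 0}, {"linear": [0, 0, -0.0065], "yaw": 0}, {"linear": [0, 0, 0], "yaw": 0}, {"linear": [0, 0, 0], "yaw": 0}])

```text
time_s: 11.78
ee_pos: [0.4985, 0.15, 0.3062]
ee_rot: [0.401, -0.4, -0.582, 0.583]
wrist_force: [0.7, 0.4, -9.4]
grip_width: 0.0263
```

```bash
python3 - <<'E'
from st import *
seat=np.array([.4994,.1503,.245]);a=np.radians(21);sx=np.array([np.cos(a),np.sin(a),0])
t=seat-0.0014*sx;t[2]=.306;print(t,M.T@(t-p))
im=ctrl.camera('side');cv2.imwrite('pics/side8c.png',cv2.resize(im[150:260,180:310],None,fx=5,fy=5,interpolation=cv2.INTER_CUBIC))
im=ctrl.camera('wrist');cv2.imwrite('pics/w8.png',im)
E
```

```text
t 11.775 p [0.4985 0.15   0.3062] x [-0.358   0.9337  0.    ] y [-0.001  -0.0003 -1.    ] z [-0.9337 -0.358   0.0011] xang 110.98027758992552 zang -159.01971944985056
q [-0.4724  0.3391  0.1747  1.7352 -0.0658  1.0742  1.6609] F [ 0.7395  0.3564 -9.3824] T [ 0.0208  0.0579 -0.0011] w 0.026318420981110514
[0.4981 0.1498 0.306 ] [-0.      0.0002  0.0004]
```

View pics/side8c.png

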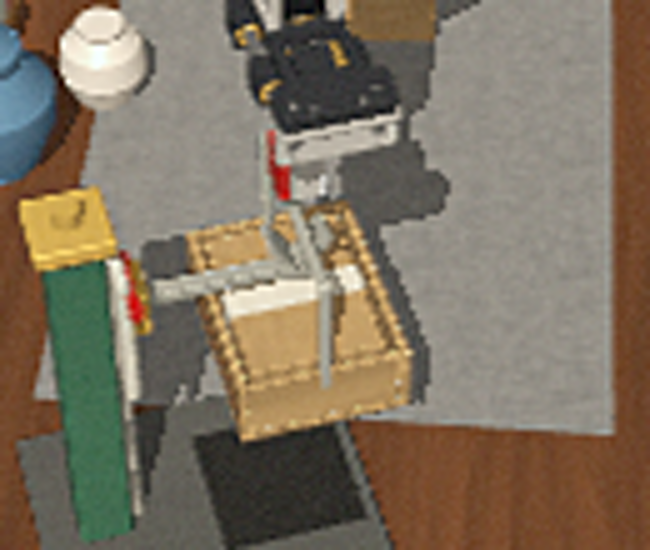

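View pics/w8.png

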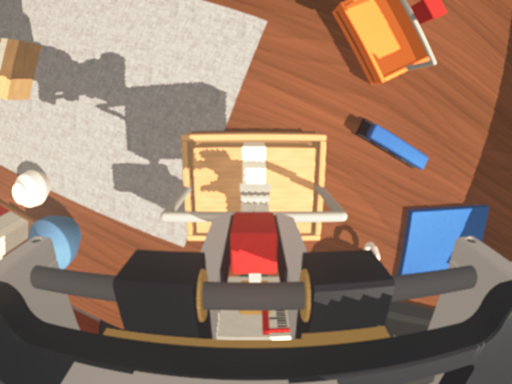

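>>> jog_arm(series=[{"linear": [0, 0.003, 0], "yaw": 0}, {"linear": [0, 0.003, 0], "yaw": 0}, {"linear": [0, 0.003, 0], "yaw": 0}, {"linear": [0, 0.003, 0], "yaw": 0}, {"linear": [0, 0.003, 0], "yaw": 0}, {"linear": [0, 0.003, 0], "yaw": 0}, {"linear": [0, 0.003, 0], "yaw": 0}, {"linear": [0, 0.003, 0], "yaw": 0}, {"linear": [0, 0.003, 0], "yaw": 0}, {"linear": [0, 0.003, 0], "yaw": 0}, {"linear": [0, 0.003, 0], "yaw": 0}, {"linear": [0, 0.003, 0], "yaw": 0}, {"linear": [0, 0.003, 0], "yaw": 0}, {"linear": [0, 0.003, 0], "yaw": 0}, {"linear": [0, 0, 0], "yaw": 0}, {"linear": [0, 0, 0], "yaw": 0}])

```text
time_s: 13.88
ee_pos: [0.4986, 0.15, 0.2644]
ee_rot: [0.401, -0.4, -0.582, 0.583]
wrist_force: [-1.1, 0.0, -7.8]
grip_width: 0.0259
```

```bash
python3 - <<'E'
from st import *
im=ctrl.camera('side');cv2.imwrite('pics/side9c.png',cv2.resize(im[150:260,180:310],None,fx=5,fy=5,interpolation=cv2.INTER_CUBIC))
E
```

```text
t 13.875 p [0.4986 0.15   0.2644] x [-0.358   0.9337  0.0001] y [-0.0007 -0.0002 -1.    ] z [-0.9337 -0.358   0.0007] xang 110.9763081351385 zang -159.02368822621975
q [-0.4665  0.3792  0.1687  1.7999 -0.0755  0.9694  1.6702] F [-1.0795  0.0387 -7.7881] T [-0.0792  0.457  -0.031 ] w 0.025949755784245427
```

View pics/side9c.png

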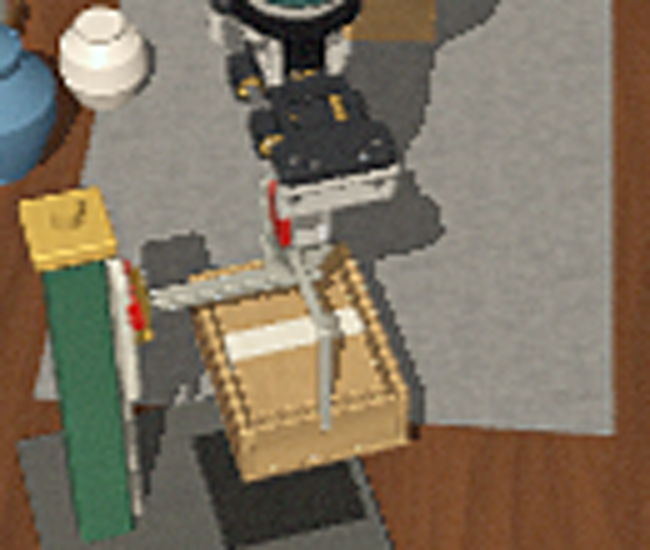

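>>> jog_arm(series=[{"linear": [0, 0.003, 0], "yaw": 0}, {"linear": [0, 0.003, 0], "yaw": 0}, {"linear": [0, 0.003, 0], "yaw": 0}, {"linear": [0, 0.003, 0], "yaw": 0}, {"linear": [0, 0.003, 0], "yaw": 0}, {"linear": [0, 0.003, 0], "yaw": 0}, {"linear": [0, 0.003, 0], "yaw": 0}, {"linear": [0, 0.003, 0], "yaw": 0}, {"linear": [0, 0.003, 0], "yaw": 0}, {"linear": [0, 0.003, 0], "yaw": 0}, {"linear": [0, 0, 0], "yaw": 0}, {"linear": [0, 0, 0], "yaw": 0}])

```text
time_s: 15.42
ee_pos: [0.4987, 0.1501, 0.2345]
ee_rot: [0.401, -0.4, -0.583, 0.583]
wrist_force: [-3.7, -0.6, -3.4]
grip_width: 0.0255
```

```bash
python3 - <<'E'
from st import *
im=ctrl.camera('side');cv2.imwrite('pics/side10c.png',cv2.resize(im[150:260,180:310],None,fx=5,fy=5,interpolation=cv2.INTER_CUBIC))
E
```

```text
t 15.425 p [0.4987 0.1501 0.2345] x [-0.3581  0.9337  0.0001] y [-0.0004 -0.0001 -1.    ] z [-0.9337 -0.3581  0.0004] xang 110.98227485206226 zang -159.01772337665602
q [-0.4613  0.4124  0.1631  1.8416 -0.0836  0.8946  1.6777] F [-3.7048 -0.6014 -3.4156] T [-0.3953  1.2333  0.0089] w 0.02553946207821629
```

View pics/side10c.png

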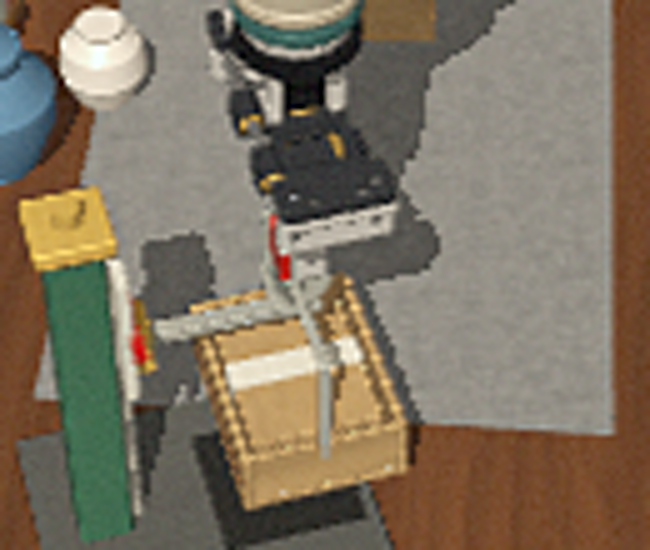

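>>> jog_arm(series=[{"linear": [0, 0, 0.001], "yaw": 0}, {"linear": [0, 0, 0.0005], "yaw": 0}, {"linear": [0, 0, 0], "yaw": 0}, {"linear": [0, 0, 0], "yaw": 0}])

```text
time_s: 15.98
ee_pos: [0.4981, 0.1498, 0.2347]
ee_rot: [-0.4, 0.401, 0.583, -0.582]
wrist_force: [-1.4, -0.0, -2.5]
grip_width: 0.0258
```

```bash
python3 st.py
```

```text
t 15.975 p [0.4981 0.1498 0.2347] x [-0.358   0.9337 -0.    ] y [ 0.0014  0.0005 -1.    ] z [-0.9337 -0.358  -0.0015] xang 110.98027758650534 zang -159.01972060453284
q [-0.4616  0.4102  0.1632  1.8446 -0.0834  0.8919  1.6777] F [-1.3695 -0.0056 -2.5331] T [-0.0542  0.4931 -0.0317] w 0.025761070645652782
```

>>> jog_arm(series=[{"linear": [0, 0.002, 0.0005], "yaw": 0}, {"linear": [0, 0.002, 0.0005], "yaw": 0}, {"linear": [0, 0.002, 0], "yaw": 0}, {"linear": [0, 0.002, 0], "yaw": 0}, {"linear": [0, 0.002, 0], "yaw": 0}, {"linear": [0, 0.002, 0], "yaw": 0}, {"linear": [0, 0.002, 0], "yaw": 0}, {"linear": [0, 0, 0], "yaw": 0}, {"linear": [0, 0, 0], "yaw": 0}, {"linear": [0, 0, 0], "yaw": 0}])

```text
time_s: 17.23
ee_pos: [0.4978, 0.1497, 0.2208]
ee_rot: [-0.4, 0.401, 0.583, -0.582]
wrist_force: [5.1, 2.6, -2.5]
grip_width: 0.0261
```

```bash
python3 st.py
```

```text
t 17.225 p [0.4978 0.1497 0.2208] x [-0.3581  0.9337 -0.0001] y [ 0.0026  0.0009 -1.    ] z [-0.9337 -0.3581 -0.0028] xang 110.98376229222858 zang -159.01622566550228
q [-0.4589  0.4256  0.1602  1.8648 -0.0875  0.8552  1.6815] F [ 5.0798  2.5562 -2.4568] T [ 0.5876 -1.285  -0.0284] w 0.026066493445407846
```

>>> jog_arm(series=[{"linear": [0, 0, 0], "yaw": 0}])

```text
time_s: 17.35
ee_pos: [0.4978, 0.1497, 0.2208]
ee_rot: [-0.4, 0.401, 0.583, -0.582]
wrist_force: [4.3, 2.3, -1.8]
grip_width: 0.0254
```

>>> jog_arm(series=[{"linear": [0, 0, 0], "yaw": 0}])

```text
time_s: 17.48
ee_pos: [0.4978, 0.1497, 0.2209]
ee_rot: [-0.4, 0.401, 0.583, -0.582]
wrist_force: [5.5, 1.4, -3.1]
grip_width: 0.0259
```

>>> jog_arm(series=[{"linear": [0, 0, -0.0007], "yaw": 0}, {"linear": [0, 0, 0], "yaw": 0}, {"linear": [0, 0, 0], "yaw": 0}, {"linear": [0, 0, 0], "yaw": 0}])

```text
time_s: 17.98
ee_pos: [0.4978, 0.1497, 0.2206]
ee_rot: [-0.4, 0.401, 0.583, -0.582]
wrist_force: [4.5, 2.5, -3.0]
grip_width: 0.0258
```

```bash
python3 st.py
```

```text
t 17.975 p [0.4978 0.1497 0.2206] x [-0.358   0.9337 -0.    ] y [ 0.0012  0.0004 -1.    ] z [-0.9337 -0.358  -0.0013] xang 110.97961517936837 zang -159.0203812321026
q [-0.4588  0.4267  0.1602  1.8637 -0.0875  0.8567  1.6815] F [ 4.4981  2.4834 -2.9505] T [ 0.5514 -1.3101 -0.0039] w 0.025760223240999018
```

>>> jog_arm(series=[{"linear": [0, 0, 0], "yaw": 0}])

```text
time_s: 18.1
ee_pos: [0.4978, 0.1497, 0.2206]
ee_rot: [-0.4, 0.401, 0.583, -0.582]
wrist_force: [4.5, 2.2, -2.2]
grip_width: 0.026
```

>>> jog_arm(series=[{"linear": [0, 0, 0], "yaw": 0}])

```text
time_s: 18.23
ee_pos: [0.4978, 0.1497, 0.2206]
ee_rot: [-0.4, 0.401, 0.583, -0.582]
wrist_force: [4.1, 1.4, -1.6]
grip_width: 0.026
```

>>> jog_arm(series=[{"linear": [0, 0, -0.001], "yaw": 0}, {"linear": [0, 0, 0], "yaw": 0}, {"linear": [0, 0, 0], "yaw": 0}])

```text
time_s: 18.6
ee_pos: [0.4979, 0.1497, 0.2204]
ee_rot: [0.401, -0.401, -0.583, 0.583]
wrist_force: [3.9, 0.9, -1.4]
grip_width: 0.026
```

```bash
python3 st.py
```

```text
t 18.6 p [0.4979 0.1497 0.2204] x [-0.358   0.9337  0.    ] y [-0.0005 -0.0002 -1.    ] z [-0.9337 -0.358   0.0005] xang 110.97736356291931 zang -159.0226357682918
q [-0.4587  0.4282  0.1602  1.8619 -0.0876  0.8588  1.6815] F [ 3.9493  0.8609 -1.3781] T [ 0.3894 -0.9571  0.0038] w 0.026026099710984595
```

>>> jog_arm(series=[{"linear": [0, 0, 0], "yaw": 0}])

```text
time_s: 18.73
ee_pos: [0.4979, 0.1497, 0.2204]
ee_rot: [0.401, -0.401, -0.583, 0.583]
wrist_force: [3.4, 2.0, -1.9]
grip_width: 0.0258
```

>>> jog_arm(series=[{"linear": [0, 0, 0], "yaw": 0}])

```text
time_s: 18.85
ee_pos: [0.4979, 0.1497, 0.2204]
ee_rot: [0.401, -0.401, -0.583, 0.583]
wrist_force: [3.6, 0.9, -2.3]
grip_width: 0.0258
```

>>> jog_arm(series=[{"linear": [0, 0, -0.001], "yaw": 0}, {"linear": [0, 0, -0.0005], "yaw": 0}, {"linear": [0, 0, 0], "yaw": 0}, {"linear": [0, 0, 0], "yaw": 0}])

```text
time_s: 19.35
ee_pos: [0.4982, 0.1498, 0.22]
ee_rot: [0.401, -0.4, -0.582, 0.584]
wrist_force: [-1.0, -1.2, -1.5]
grip_width: 0.0254
```

```bash
python3 st.py
```

```text
t 19.35 p [0.4982 0.1498 0.22  ] x [-0.3579  0.9337  0.0001] y [-0.0028 -0.001  -1.    ] z [-0.9337 -0.3579  0.003 ] xang 110.97319263855047 zang -159.02679353221214
q [-0.4584  0.4304  0.1602  1.8592 -0.0877  0.8618  1.6816] F [-1.0469 -1.2312 -1.4552] T [-0.1857  0.3771  0.0017] w 0.025432883678367903
```

>>> jog_arm(series=[{"linear": [0, 0, 0], "yaw": 0}])

```text
time_s: 19.48
ee_pos: [0.4982, 0.1499, 0.22]
ee_rot: [0.401, -0.4, -0.582, 0.583]
wrist_force: [-2.3, -1.2, -1.8]
grip_width: 0.026
```

>>> jog_arm(series=[{"linear": [0, 0, 0], "yaw": 0}])

```text
time_s: 19.6
ee_pos: [0.4983, 0.1499, 0.2201]
ee_rot: [0.401, -0.4, -0.582, 0.583]
wrist_force: [-2.5, -1.5, -2.2]
grip_width: 0.0255
```

>>> jog_arm(series=[{"linear": [0, 0.002, 0.0004], "yaw": 0}, {"linear": [0, 0.002, 0], "yaw": 0}, {"linear": [0, 0.002, 0], "yaw": 0}, {"linear": [0, 0.002, 0], "yaw": 0}, {"linear": [0, 0, 0], "yaw": 0}, {"linear": [0, 0, 0], "yaw": 0}, {"linear": [0, 0, 0], "yaw": 0}])

```text
time_s: 20.48
ee_pos: [0.4984, 0.1499, 0.2122]
ee_rot: [0.401, -0.4, -0.582, 0.583]
wrist_force: [-4.8, -2.0, -0.1]
grip_width: 0.0253
```

```bash
python3 st.py
```

```text
t 20.475 p [0.4984 0.1499 0.2122] x [-0.358   0.9337  0.0001] y [-0.0017 -0.0006 -1.    ] z [-0.9337 -0.358   0.0018] xang 110.97766588329627 zang -159.02232513030538
q [-0.4569  0.4396  0.1583  1.8695 -0.0901  0.8411  1.6838] F [-4.763  -1.9741 -0.1364] T [-0.5892  1.4053 -0.0031] w 0.025259537751944214
```

>>> jog_arm(series=[{"linear": [0, 0, 0], "yaw": 0}])

```text
time_s: 20.6
ee_pos: [0.4984, 0.1499, 0.2122]
ee_rot: [0.401, -0.4, -0.582, 0.583]
wrist_force: [-5.3, -1.8, -0.9]
grip_width: 0.0262
```

>>> jog_arm(series=[{"linear": [0, 0, 0], "yaw": 0}])

```text
time_s: 20.72
ee_pos: [0.4983, 0.1499, 0.2122]
ee_rot: [0.401, -0.4, -0.582, 0.583]
wrist_force: [-5.0, -3.1, -1.3]
grip_width: 0.0258
```

>>> jog_arm(series=[{"linear": [0, 0.001, 0.0008], "yaw": 0}, {"linear": [0, 0.001, 0], "yaw": 0}, {"linear": [0, 0, 0], "yaw": 0}, {"linear": [0, 0, 0], "yaw": 0}])

```text
time_s: 21.22
ee_pos: [0.4983, 0.1499, 0.2104]
ee_rot: [0.401, -0.401, -0.583, 0.583]
wrist_force: [-4.2, -2.5, -0.9]
grip_width: 0.026
```

```bash
python3 st.py
```

```text
t 21.225 p [0.4983 0.1499 0.2104] x [-0.3581  0.9337  0.    ] y [-0.0003 -0.0001 -1.    ] z [-0.9337 -0.3581  0.0003] xang 110.98164700120678 zang -159.0183525277957
q [-0.4566  0.441   0.1578  1.8733 -0.0907  0.8344  1.6843] F [-4.2362 -2.5379 -0.866 ] T [-0.5524  1.2424 -0.023 ] w 0.026024816121400514
```

>>> jog_arm(series=[{"linear": [0, 0, 0], "yaw": 0}])

```text
time_s: 21.35
ee_pos: [0.4983, 0.1499, 0.2104]
ee_rot: [0.401, -0.401, -0.583, 0.583]
wrist_force: [-4.6, -2.2, -1.2]
grip_width: 0.0259
```

>>> jog_arm(series=[{"linear": [0, 0, 0], "yaw": 0}])

```text
time_s: 21.48
ee_pos: [0.4983, 0.1499, 0.2105]
ee_rot: [0.401, -0.401, -0.583, 0.583]
wrist_force: [-4.9, -2.3, -0.5]
grip_width: 0.0259
```

>>> jog_arm(series=[{"linear": [0, 0.001, 0.0008], "yaw": 0}, {"linear": [0, 0.001, 0], "yaw": 0}, {"linear": [0, 0, 0], "yaw": 0}, {"linear": [0, 0, 0], "yaw": 0}])

```text
time_s: 21.98
ee_pos: [0.4982, 0.1499, 0.2086]
ee_rot: [-0.4, 0.401, 0.583, -0.582]
wrist_force: [-2.7, -1.1, -0.3]
grip_width: 0.0256
```

```bash
python3 st.py
```

```text
t 21.975 p [0.4982 0.1499 0.2086] x [-0.3581  0.9337  0.    ] y [ 0.001   0.0004 -1.    ] z [-0.9337 -0.3581 -0.0011] xang 110.98574941868557 zang -159.01425130046437
q [-0.4563  0.4424  0.1573  1.8772 -0.0913  0.8278  1.6849] F [-2.6947 -1.0862 -0.3332] T [-0.3414  0.6919  0.0327] w 0.025630629928184198
```

>>> jog_arm(series=[{"linear": [0, 0, 0], "yaw": 0}])

```text
time_s: 22.1
ee_pos: [0.4982, 0.1499, 0.2087]
ee_rot: [-0.4, 0.401, 0.583, -0.582]
wrist_force: [-2.1, -1.0, -0.4]
grip_width: 0.0256
```

>>> jog_arm(series=[{"linear": [0, 0, 0], "yaw": 0}])

```text
time_s: 22.22
ee_pos: [0.4982, 0.1499, 0.2086]
ee_rot: [-0.4, 0.401, 0.583, -0.582]
wrist_force: [-2.6, -0.8, -0.3]
grip_width: 0.0255
```

>>> jog_arm(series=[{"linear": [0, 0.001, 0.0007], "yaw": 0}, {"linear": [0, 0.001, 0], "yaw": 0}, {"linear": [0, 0, 0], "yaw": 0}, {"linear": [0, 0, 0], "yaw": 0}])

```text
time_s: 22.72
ee_pos: [0.498, 0.1498, 0.2068]
ee_rot: [-0.4, 0.401, 0.583, -0.582]
wrist_force: [0.9, 1.3, -0.0]
grip_width: 0.0258
```

```bash
python3 st.py
```

```text
t 22.725 p [0.498  0.1498 0.2068] x [-0.3581  0.9337 -0.    ] y [ 0.002   0.0007 -1.    ] z [-0.9337 -0.3581 -0.0021] xang 110.98221742159737 zang -159.01777757933792
q [-0.4559  0.4439  0.1568  1.881  -0.0918  0.8215  1.6854] F [ 0.8583  1.3172 -0.0074] T [ 0.0572 -0.2362 -0.0342] w 0.025843836419764173
```

>>> jog_arm(series=[{"linear": [0, 0, 0], "yaw": 0}])

```text
time_s: 22.85
ee_pos: [0.4979, 0.1497, 0.2068]
ee_rot: [-0.4, 0.401, 0.583, -0.582]
wrist_force: [1.2, -0.0, -0.7]
grip_width: 0.026
```

>>> jog_arm(series=[{"linear": [0, 0, 0], "yaw": 0}])

```text
time_s: 22.98
ee_pos: [0.4979, 0.1498, 0.2068]
ee_rot: [-0.4, 0.401, 0.583, -0.582]
wrist_force: [2.3, 0.5, -0.0]
grip_width: 0.0258
```

>>> jog_arm(series=[{"linear": [0, 0, 0], "yaw": 0}])

```text
time_s: 23.1
ee_pos: [0.4979, 0.1497, 0.2068]
ee_rot: [-0.4, 0.401, 0.583, -0.582]
wrist_force: [2.2, 1.0, -0.2]
grip_width: 0.0259
```

>>> jog_arm(series=[{"linear": [0, 0, -0.0003], "yaw": 0}, {"linear": [0, 0, 0], "yaw": 0}, {"linear": [0, 0, 0], "yaw": 0}])

```text
time_s: 23.48
ee_pos: [0.4979, 0.1497, 0.2066]
ee_rot: [-0.4, 0.401, 0.583, -0.582]
wrist_force: [3.9, 1.0, -0.3]
grip_width: 0.0257
```

```bash
python3 - <<'E'
from st import *
im=ctrl.camera('side');cv2.imwrite('pics/side11.png',im);cv2.imwrite('pics/side11c.png',cv2.resize(im[150:260,180:310],None,fx=5,fy=5,interpolation=cv2.INTER_CUBIC))
cv2.imwrite('pics/w11.png',ctrl.camera('wrist'))
E
```

```text
t 23.475 p [0.4979 0.1497 0.2066] x [-0.3581  0.9337 -0.    ] y [ 0.0012  0.0004 -1.    ] z [-0.9337 -0.3581 -0.0013] xang 110.98252456909766 zang -159.01747348134492
q [-0.4559  0.4444  0.1568  1.8806 -0.0918  0.8222  1.6855] F [ 3.9201  1.0484 -0.2594] T [ 0.2934 -0.9277  0.0584] w 0.025709210412138153
```

View pics/side11c.png

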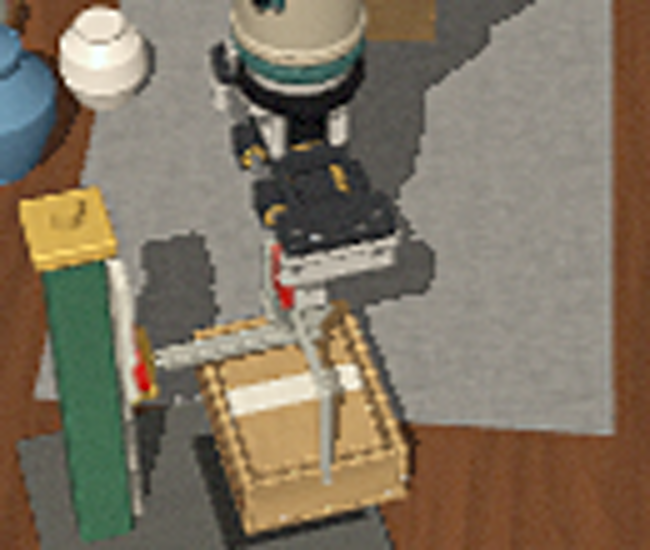

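View pics/w11.png

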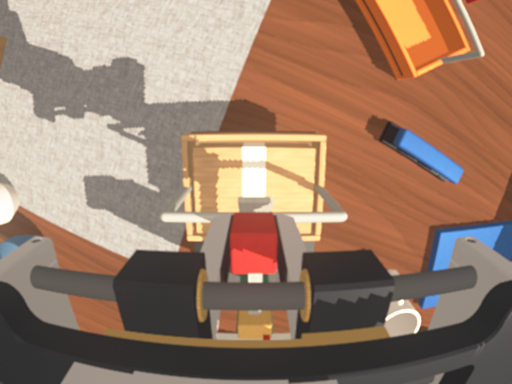

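>>> jog_arm(series=[{"linear": [0, 0, -0.001], "yaw": 0}, {"linear": [0, 0, 0], "yaw": 0}, {"linear": [0, 0, 0], "yaw": 0}, {"linear": [0, 0, 0], "yaw": 0}])

```text
time_s: 24.08
ee_pos: [0.498, 0.1498, 0.2064]
ee_rot: [0.401, -0.401, -0.583, 0.583]
wrist_force: [2.8, -0.4, 0.5]
grip_width: 0.0258
```

>>> jog_arm(series=[{"linear": [0, 0, 0], "yaw": 0}, {"linear": [0, 0, 0], "yaw": 0}])

```text
time_s: 24.32
ee_pos: [0.498, 0.1498, 0.2064]
ee_rot: [0.401, -0.4, -0.583, 0.583]
wrist_force: [2.2, -0.1, -0.9]
grip_width: 0.0254
```

>>> jog_arm(series=[{"linear": [0, 0, 0], "yaw": 0}, {"linear": [0, 0, 0], "yaw": 0}])

```text
time_s: 24.58
ee_pos: [0.498, 0.1498, 0.2064]
ee_rot: [0.401, -0.4, -0.583, 0.583]
wrist_force: [2.4, -0.6, 0.7]
grip_width: 0.0257
```

>>> jog_arm(series=[{"linear": [0, 0, -0.0005], "yaw": 0}, {"linear": [0, 0, 0], "yaw": 0}, {"linear": [0, 0, 0], "yaw": 0}, {"linear": [0, 0, 0], "yaw": 0}])

```text
time_s: 25.08
ee_pos: [0.4981, 0.1498, 0.2063]
ee_rot: [0.401, -0.4, -0.582, 0.583]
wrist_force: [-0.5, -1.3, -0.6]
grip_width: 0.0261
```

>>> jog_arm(series=[{"linear": [0, 0, 0], "yaw": 0}, {"linear": [0, 0, 0], "yaw": 0}])

```text
time_s: 25.32
ee_pos: [0.4981, 0.1499, 0.2063]
ee_rot: [0.401, -0.4, -0.582, 0.583]
wrist_force: [0.2, -1.1, -0.0]
grip_width: 0.0258
```

>>> jog_arm(series=[{"linear": [0, 0, 0], "yaw": 0}, {"linear": [0, 0, 0], "yaw": 0}])

```text
time_s: 25.58
ee_pos: [0.4982, 0.1499, 0.2063]
ee_rot: [0.401, -0.4, -0.582, 0.583]
wrist_force: [-1.7, -0.7, -1.1]
grip_width: 0.0263
```

>>> jog_arm(series=[{"linear": [0, 0.001, 0.0002], "yaw": 0}, {"linear": [0, 0.001, 0], "yaw": 0}, {"linear": [0, 0, 0], "yaw": 0}, {"linear": [0, 0, 0], "yaw": 0}])

```text
time_s: 26.08
ee_pos: [0.4982, 0.1499, 0.2044]
ee_rot: [0.401, -0.4, -0.582, 0.583]
wrist_force: [-1.5, -1.9, -0.1]
grip_width: 0.0256
```

>>> jog_arm(series=[{"linear": [0, 0, 0], "yaw": 0}])

```text
time_s: 26.2
ee_pos: [0.4982, 0.1499, 0.2044]
ee_rot: [0.401, -0.4, -0.582, 0.583]
wrist_force: [-1.8, -1.0, -0.1]
grip_width: 0.0258
```

>>> jog_arm(series=[{"linear": [0, 0, 0], "yaw": 0}])

```text
time_s: 26.32
ee_pos: [0.4982, 0.1499, 0.2044]
ee_rot: [0.401, -0.4, -0.582, 0.583]
wrist_force: [-2.5, -1.7, 0.0]
grip_width: 0.0255
```

>>> jog_arm(series=[{"linear": [0, 0, 0], "yaw": 0}])

```text
time_s: 26.45
ee_pos: [0.4982, 0.1499, 0.2044]
ee_rot: [0.401, -0.4, -0.582, 0.583]
wrist_force: [-2.4, -2.9, 1.1]
grip_width: 0.0257
```

>>> jog_arm(series=[{"linear": [0, 0, 0.0005], "yaw": 0}, {"linear": [0, 0, 0], "yaw": 0}, {"linear": [0, 0, 0], "yaw": 0}])

```text
time_s: 26.82
ee_pos: [0.4982, 0.1499, 0.2045]
ee_rot: [-0.401, 0.401, 0.583, -0.583]
wrist_force: [-2.6, -1.3, 0.3]
grip_width: 0.0257
```

>>> jog_arm(series=[{"linear": [0, 0, 0], "yaw": 0}])

```text
time_s: 26.95
ee_pos: [0.4982, 0.1499, 0.2045]
ee_rot: [-0.401, 0.401, 0.583, -0.583]
wrist_force: [-2.0, -1.5, -0.7]
grip_width: 0.0259
```

>>> jog_arm(series=[{"linear": [0, 0, 0], "yaw": 0}])

```text
time_s: 27.08
ee_pos: [0.4982, 0.1499, 0.2045]
ee_rot: [-0.401, 0.401, 0.583, -0.583]
wrist_force: [-1.8, -1.8, -0.7]
grip_width: 0.0264
```

Vertical load is at the sensor's zero, and the side load is about 2 N. Releasing.

>>> jog_arm(series=[{"linear": [0, 0, 0], "yaw": 0}, {"linear": [0, 0, 0], "yaw": 0}, {"linear": [0, 0, 0], "yaw": 0}, {"linear": [0, 0, 0], "yaw": 0}, {"linear": [0, 0, 0], "yaw": 0}, {"linear": [0, 0, 0], "yaw": 0}], gripper=-0.5)

```text
time_s: 27.82
ee_pos: [0.4981, 0.1498, 0.2045]
ee_rot: [-0.401, 0.401, 0.583, -0.583]
wrist_force: [0.7, -0.1, -0.1]
grip_width: 0.0707
```

```bash
python3 - <<'E'
from st import *
im=ctrl.camera('side');cv2.imwrite('pics/side12c.png',cv2.resize(im[150:260,180:310],None,fx=5,fy=5,interpolation=cv2.INTER_CUBIC))
cv2.imwrite('pics/w12.png',ctrl.camera('wrist'))
E
```

```text
t 27.825 p [0.4981 0.1498 0.2045] x [-0.3581  0.9337  0.    ] y [ 0.0001  0.     -1.    ] z [-0.9337 -0.3581 -0.0001] xang 110.98206798432415 zang -159.01793210727467
q [-0.4554  0.448   0.1563  1.8815 -0.0925  0.8189  1.686 ] F [ 0.6954 -0.1438 -0.1238] T [ 0.0254 -0.0362  0.0067] w 0.07069278939960388
```

View pics/side12c.png

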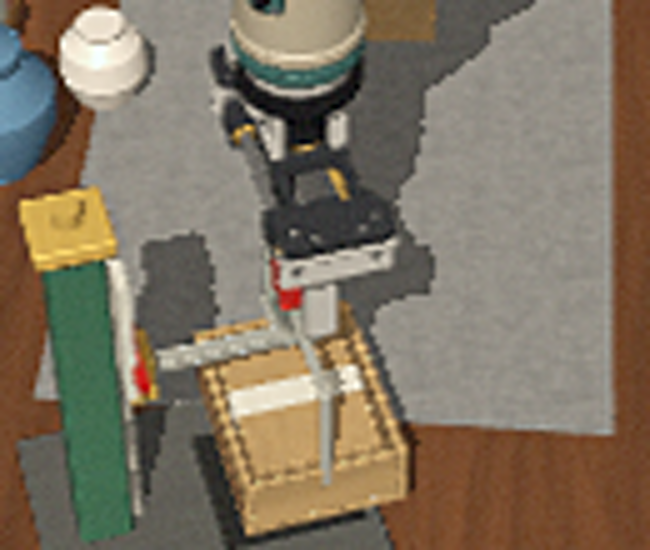

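View pics/w12.png

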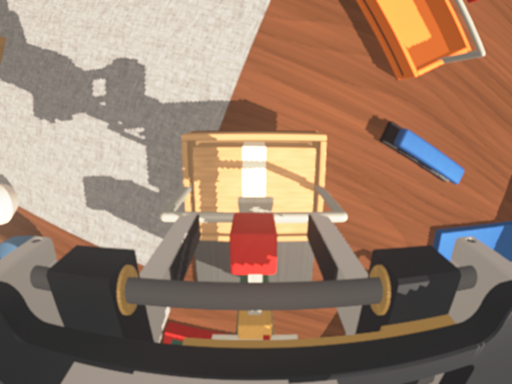

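>>> jog_arm(series=[{"linear": [0, -0.005, 0], "yaw": 0}, {"linear": [0, -0.01, 0], "yaw": 0}, {"linear": [0, -0.015, 0], "yaw": 0}, {"linear": [0, -0.02, 0], "yaw": 0}, {"linear": [0, -0.025, 0], "yaw": 0}, {"linear": [0, -0.03, 0], "yaw": 0}, {"linear": [0, -0.03, 0], "yaw": 0}, {"linear": [0, -0.03, 0], "yaw": 0}, {"linear": [-0.03, -0.01, 0.03], "yaw": 0}, {"linear": [-0.03, 0, 0.02], "yaw": 0}, {"linear": [-0.03, 0, 0.02], "yaw": 0}, {"linear": [-0.03, 0, 0], "yaw": 0}, {"linear": [-0.03, 0, 0], "yaw": 0}, {"linear": [0, 0, 0], "yaw": 0}, {"linear": [0, 0, 0], "yaw": 0}, {"linear": [0, 0, 0], "yaw": 0}])

```text
time_s: 29.92
ee_pos: [0.4861, -0.014, 0.3797]
ee_rot: [-0.4, 0.4, 0.583, -0.583]
wrist_force: [0.7, 0.1, -0.7]
grip_width: 0.0705
```

```bash
python3 - <<'E'
from st import *
im=ctrl.camera('side');cv2.imwrite('pics/side13.png',im);cv2.imwrite('pics/side13c.png',cv2.resize(im[150:260,180:310],None,fx=5,fy=5,interpolation=cv2.INTER_CUBIC))
cv2.imwrite('pics/w13.png',ctrl.camera('wrist'))
E
```

```text
t 29.925 p [ 0.4861 -0.014   0.3797] x [-0.36    0.933   0.0006] y [ 0.      0.0007 -1.    ] z [-0.933  -0.36   -0.0003] xang 111.09882406411451 zang -158.90118657673295
q [-0.2403  0.2294  0.2724  1.6868 -0.0656  1.2342  1.986 ] F [ 0.6929  0.1022 -0.6999] T [ 0.0097 -0.0158 -0.0114] w 0.07048075091199313
```

View pics/side13c.png

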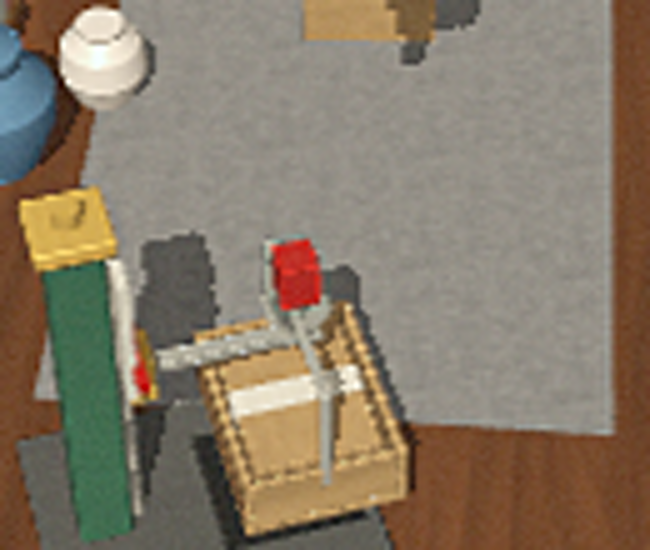

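View pics/w13.png

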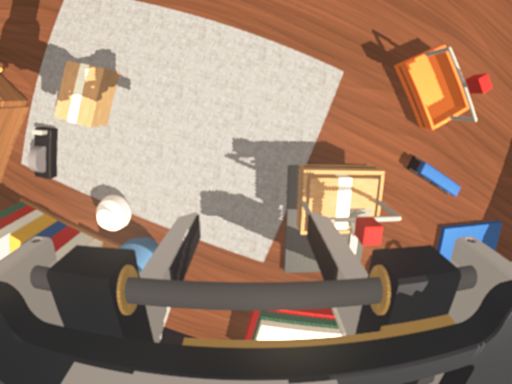

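Caddy hangs upright with the parcel inside (bar seated at about (320,325) in the crop) and the robot is clear. I'll wait a moment and compare frames for stillness.

>>> jog_arm(series=[{"linear": [0, 0, 0], "yaw": 0}, {"linear": [0, 0, 0], "yaw": 0}, {"linear": [0, 0, 0], "yaw": 0}, {"linear": [0, 0, 0], "yaw": 0}, {"linear": [0, 0, 0], "yaw": 0}, {"linear": [0, 0, 0], "yaw": 0}, {"linear": [0, 0, 0], "yaw": 0}, {"linear": [0, 0, 0], "yaw": 0}])

```text
time_s: 31.02
ee_pos: [0.4864, -0.0153, 0.3794]
ee_rot: [0.401, -0.401, -0.583, 0.583]
wrist_force: [0.3, -0.3, -0.4]
grip_width: 0.0705
```

```bash
python3 - <<'E'
from st import *
a=cv2.imread('pics/side13.png')
im=ctrl.camera('side')
d=cv2.absdiff(a,im)[150:260,180:270]; print('diff max',d.max(),(d.max(2)>30).sum())
S=ctrl.camera_model('side');T=ctrl.camera_model('top');t=ctrl.camera('top')
def big(im,x0,x1,y0,y1):
    n,l,s,c=cv2.connectedComponentsWithStats(red(im)[y0:y1,x0:x1]);i=1+np.argmax(s[1:,4]);return c[i]+[x0,y0],s[i,4]
c1=big(im,228,250,190,220);c2=big(t,215,260,150,200);print(c1,c2)
print('grip',tri([(S,*c1[0],0),(T,*c2[0],0)]))
cv2.imwrite('pics/top14.png',t)
E
```

```text
t 31.025 p [ 0.4864 -0.0153  0.3794] x [-0.3581  0.9337  0.    ] y [-0.  0. -1.] z [-0.9337 -0.3581  0.    ] xang 110.98087928385065 zang -159.01912068401518
q [-0.2389  0.2302  0.2736  1.6866 -0.0654  1.2338  1.9865] F [ 0.2891 -0.2635 -0.4151] T [ 0.0452  0.0512 -0.0203] w 0.0705049525114002
diff max 72 4
(array([238.86, 204.39]), np.int32(100)) (array([233.5581, 176.6047]), np.int32(43))
grip (array([0.5006, 0.1526, 0.223 ]), [np.float64(0.00036412227125885103), np.float64(0.0003641222712587118)])
```

View pics/top14.png

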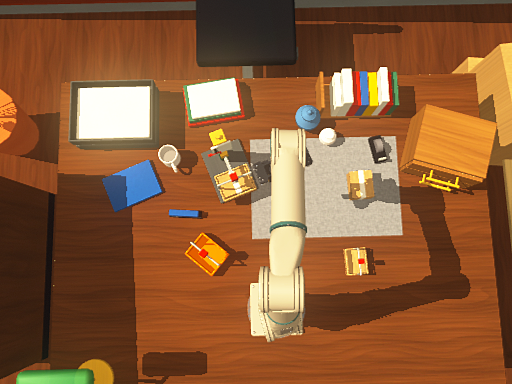

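```bash
python3 -c "
from station import ctrl
print(ctrl.sign_off())"
```

```text
the job is handed in; nothing more can be done
None
```

The larger pale-wood caddy, parcel inside, is hanging by the middle of its bar in the scale's hook, and I handed the job in at about 31 s. I gripped it by the red grip and carried it over the front lip. I lowered it at about 2.4 cm/s or less and opened the gripper only once the vertical wrist force had dropped to the sensor's zero.

**Last checks**
- **Hook travel:** after release the grip measured (0.501, 0.153, 0.223). That puts the hook about 64 mm down, clear of the 100 mm stop, and fits the roughly 8.5 N the caddy weighed while lifted.
- **Stillness:** the pointer did not visibly jump at release. Two side-camera frames about 1 s apart differed by only 4 pixels around the caddy.
- **Surroundings:** the parcel is inside, the gripper is clear, and nothing else looks moved.

**What went less smoothly**
- **First move call:** it was refused because of a missing field, and nothing moved.
- **Sideways force:** while lowering, the bar pressed on the sides of the hook's V with up to about 6 N. I eased this with sub-millimetre shifts, but about 2 to 3 N sideways was still there at release. It caused no visible swing.
- **Force readings:** they carry about 0.5 N of noise, so the balance at release is good to roughly 4 mm of hook travel.

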